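# Clamp a bottle with the star handle

### The arm

A 6-joint arm with a two-finger parallel gripper is mounted at the origin on a cart in front of the work surface, level with it; the furniture and walls round the work are solid. World frame = base frame: x ahead of the robot, y to its left, z up, the work surface at z = 0. Lengths are in m, angles in degrees, forces in N, time in s.
With the tool pointing down it reaches from about 0.3 to 1 m from the base axis. Payload 5.1 kg.
Tool frame: the origin (TCP) lies midway between the tips of the shut fingers; the grasp point (between the pads) lies 19 mm behind it (arm.pinch_z is the x of the grasp point in the tool frame, in m); x points along the fingers, y is the direction in which the jaws open and shut, and the axes are right-handed (so a half turn about x gives the same grasp; the last joint's range is limited). The gripper opens to 95 mm and grips with 3 to 60 N. Pads are 20 mm wide; open, the fingers measure 119 mm over their backs; the gripper's body (75 mm by 180 mm) begins 59 mm behind the grasp point.
Start: joints at [61.902, 7.093, 94.555, -0, 78.352, -4.733], TCP at [0.258, 0.597, 0.192] pointing down, gripper open.
Joint ranges: [-149.61, 149.61], [-58.7, 133.49], [1.44, 155.28], [-77.14, 257.14], [18.33, 153.61], [-166.67, 166.67]. Speed limits (degrees/s): [147.25, 147.25, 180, 180, 180, 180].

### API

Orientations are given as [roll, pitch, yaw] about the fixed x, y, z axes, in that order (R = Rz(yaw) Ry(pitch) Rx(roll)).
In Python, from bench import arm, solver, monitor, imaging gives the robot as it stands. Calls block until the motion is done:
- arm.move_pose(position, orientation): joint-space move of the TCP to a pose.
- arm.move_linear(position, orientation=None, vel=0.15): straight line of the TCP; orientation=None keeps the orientation; vel is the mean speed in m/s.
- arm.movej(angles): joint-space move.
- arm.open_jaws() and arm.grab(newtons=None): open the fingers fully, or close them until they stop; newtons is the grip in N (None keeps the last).
- arm.wait(seconds).
- solver.ik(position, orientation): joint angles nearest the present ones, or None.
- monitor.get_obs(): the state.
- imaging.capture(name): name is "scene" or "top" or "wrist"; returns the picture (384x512x3 uint8, red, green, blue); there is no depth.
- imaging.calibration(name): a dict with "fovy" (degrees; the focal length in pixels is half the picture's height over the tangent of half this angle, whatever the lens; pixels are square), "cx", "cy" (the principal point, pixels), "camera_from_world" (4x4, takes a point from world to camera coordinates). Camera axes: x right, y down, z forward; pixel columns grow to the right and rows downward; lengths in m; the calibration is good to about 2 mm. A picture is of the moment at which its call begins: read the wrist's pose just before it. calibration takes no time and is no camera call; for the wrist camera it gives the pose at the moment of the call.
A pose or a line that the arm cannot do raises arm.Unreachable and nothing moves.
- arm.finish_job(): hands the job in, once; it reports no verdict.
The state is a dict: "time": time; "q": joint angles; "qd": joint speeds; "joint_torque": joint torques, N m; "position": TCP position; "tcp_rot": TCP orientation; "contact_force": force on the tool from outside, world axes, zero at the start; "torque": the same for the moment, N m; "grip_width": opening from 0.0 (shut) to 1.0 (fully open).
Only numpy, scipy, OpenCV 4.12 (cv2) and the standard library are available. Lean on these libraries where they do the work, as an engineer would, in place of code of your own. Each camera call takes 0.05 s, during which the arm holds its last target. There are 200 camera calls.

### The job

Stand the white concentrate bottle upright in the bench clamp between the sliding jaw and the V-shaped stop, let go of it, then push the star handle round clockwise (seen from above), spoke after spoke, until the jaw presses the bottle against the stop with about 25 N, and let go of the handle. Move the jaw only by means of the handle, never let the jaw squeeze the bottle with more than 50 N or push a spoke with more than 25 N, and leave the scrub brush, the marker and the spare spray head where they are.

Things in the scene. Friction and masses are not known exactly. Their poses are not given: they have to be found in the camera images.
- clamp: Grey bench clamp screwed to the table, a plate 100 x 385 mm and 8 mm thick. Its own y axis runs along its length from the star handle to the jaw and the stop. The origin is at table height, 110 mm in +y from the handle's vertical axis.
- guard_roof (a point): Centre of the dark hand guard's roof over the jaw side of the handle. Roof: 150 mm in clamp x, clamp y -80 to +6 mm, heights 126 to 132 mm, on two posts at y = 0. The spokes turn freely beneath it but fingers cannot pass through it: push a spoke only on the handle's open side (fingers' centre at clamp y below about -100 mm), then go back over the top for the next one.
- star_handle: Steel star handle on a vertical axis. Hub 38 mm across; four spokes 90 degrees apart, round bars 12 mm thick, each ending in a black ball 19 mm across centred 88 mm from the axis. The origin is on the axis at the spokes' centre line, 100 mm above the table; x lies along one spoke; z is up. Rubbing and jerks add 2 to 4 N to the peak push that a finger on a spoke feels.
- hub_top (a point): Top of the handle's hub on its axis, 118 mm above the table. Clockwise from above moves the jaw to the stop, 12 mm per radian; anticlockwise draws it back. Turning takes about 0.4 N m free, plus 0.012 N m for every newton of jaw pressure; a resting finger feels less. Let go, it stays and keeps the jaw's pressure. From the start to tight takes about 2.5 to 4.5 rad.
- jaw: Dark sliding jaw block, 64 mm wide, top 68 mm above the table, with a stiffly sprung black rubber pad on its face. The origin is at the block's centre on the plate (8 mm above the table); the pad's face is 15 mm from it in clamp +y. The moving jaw pushes the standing bottle along the plate into the stop.
- stop_block: Dark steel stop, a V of two upright faces open towards the jaw (clamp -y), top 70 mm above the table; its place along the clamp differs each time. The origin lies on the plate (8 mm above the table) under the bottle's axis when seated in the V. Stand the bottle first about 10 mm from there in clamp -y, which leaves room on both sides. Axes as the clamp's.
- bottle: White round plastic bottle of concentrate with a blue screw cap, 56 mm across, 190 mm tall, about 0.4 kg, standing on the table. The origin is at the centre of its underside, z up along it; it stands with a lean of about 2 degrees. It can be gripped across the body or the cap from above.
- bottle_center (a point): Point on the bottle's axis, half-way up (95 mm above its underside).
- scrub_brush: Wooden scrubbing brush, 61 x 154 x 46 mm, a bystander; origin at the centre of its underside.
- spray_head: Spare green trigger spray head lying on its side, 215 x 97 x 22 mm, a bystander; origin at the centre of its underside.
- marker: Black and white marker pen, 17 x 135 x 16 mm, a bystander; origin at the centre of its underside.

How it is judged (in metres and radians):
On the way, in this order (a step that is already met when the one before it is completed fails the run):
1. the bottle stands upright and released between jaw and stop, before it is clamped (y of bottle in the frame of stop_block between -0.035 and 0.006 m and x of bottle in the frame of stop_block between -0.015 and 0.015 m and z of bottle in the frame of stop_block below 0.004 m and angle between bottle's own z axis and vertical below 0.09 rad and contact force between the fingers and bottle below 0.1 N and contact force between jaw and bottle below 5 N), for 0.2 s.
2. the jaw presses the bottle against the stop (contact force between jaw and bottle above 15 N and contact force between bottle and stop_block above 10 N), for 0.2 s.
At the end, for the whole second after the job is handed in: The bottle stands upright (within 5 degrees) on the plate, seated in the V of the stop (within 6 mm) and at rest, pressed by the jaw with 15 to 35 N, while the robot touches nothing (all of step 2 and contact force between jaw and bottle below 35 N and horizontal distance between bottle and stop_block below 0.006 m and z of bottle in the frame of stop_block below 0.004 m and angle between bottle's own z axis and vertical below 0.09 rad and linear speed of bottle below 0.01 m/s).
It fails at once if the jaw squeezes the bottle with more than 50 N (contact force between jaw and bottle above 50 N).
It fails at once if the star handle is pushed with more than 25 N (contact force between anything else and star_handle above 25 N).
It fails at once if the jaw is pushed directly (contact force between the fingers and jaw above 3 N).
It fails at once if the scrub brush, the marker or the spray head is moved by more than 2 cm (distance of any of scrub_brush, marker, spray_head from where it was at the start of the episode above 0.02 m).
It also fails if it takes over 72 s, if anything falls off the work surface, if the arm or the gripper's body presses on something with over 40 N, if the wrist force passes 120 N, or if a joint passes its speed limit or range.

## Working session

There is one attempt and no reset: what is moved stays moved. The work goes in short steps, each a Python script; the robot and the scene stay as the last script left them, time stands still between calls to the robot, and variables do not carry over. Pictures are saved under pics/ and viewed, about 8 in all and at most 12, crops included, and the job is handed in when it is done.

```bash
mkdir -p pics; ls; python3 - <<'E'
from bench import arm, solver, monitor, imaging
import cv2,numpy as np
for n in("scene","top"):
    im=imaging.capture(n); cv2.imwrite(f"pics/{n}0.png",im[:,:,::-1])
    c=imaging.calibration(n); print(n,c["fovy"],c["cx"],c["cy"]); print(np.round(c["camera_from_world"],4).tolist(), {k:v for k,v in c.items() if k not in("fovy","cx","cy","camera_from_world")})
print(monitor.get_obs()); print(arm.pinch_z)
E
```

```text
pics
scene 52.283934091479686 251.0591248338672 186.64361968088278
[[0.8502, -0.5264, 0.0101, -0.5098], [-0.3749, -0.6188, -0.6903, 0.2781], [0.3696, 0.5831, -0.7234, 0.9291], [0.0, 0.0, 0.0, 1.0]] {}
top 49.29566085098009 252.24569268597637 188.41112775564108
[[-0.0077, -0.9999, -0.0084, -0.0443], [-0.9874, 0.0089, -0.1582, 0.6036], [0.1583, 0.0071, -0.9874, 1.1092], [0.0, 0.0, 0.0, 1.0]] {}
{'time': 0.1, 'q': array([ 6.19031745e+01,  7.12960120e+00,  9.46239103e+01, -1.17319461e-03,
        7.83528428e+01, -4.73079726e+00]), 'qd': array([-0.11387172, -0.0743868 , -0.0371057 ,  0.06299696, -0.10281775,
        0.09804283]), 'joint_torque': array([ 9.42388178e-04, -4.18880439e+01, -3.61098433e+01,  7.78126088e-02,
        4.61113220e-02, -4.65544395e-05]), 'position': array([0.2575166 , 0.59614601, 0.19073602]), 'tcp_rot': array([ -94.11204284,   89.89363949, -117.47783312]), 'contact_force': array([-0.09016304, -0.7795824 , -0.11278814]), 'torque': array([0.01949262, 0.00055548, 0.05208869]), 'grip_width': 1.0016690810746047}
-0.0188
```

View pics/top0.png

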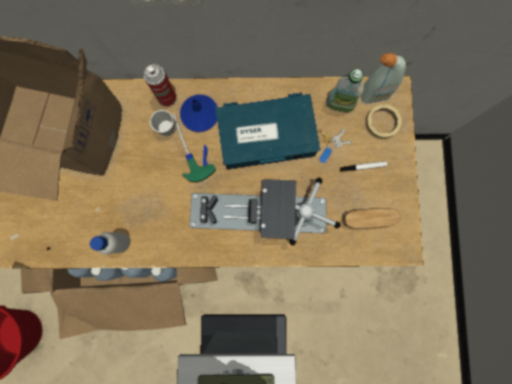

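View pics/scene0.png

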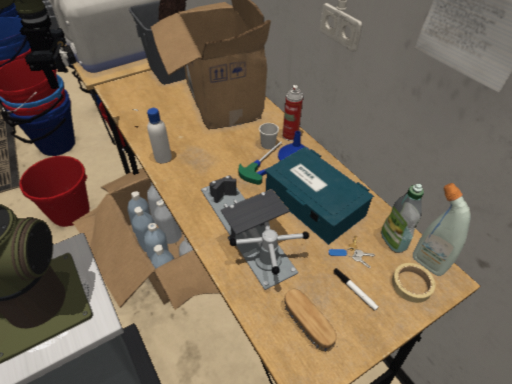

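The top view shows the clamp plate at columns 190-327, row ~212. The star hub is near (306,211) with balls near (319,181), (293,241) and (337,225). The stop is near (208,210) and the bottle cap near (98,243). Next I'll move the wrist camera over the clamp for a closer look.

```bash
cat > h.py <<'E'
from bench import arm, solver, monitor, imaging
import cv2, numpy as np
from scipy.spatial.transform import Rotation as R
def cal(n):
    c=imaging.calibration(n); f=192/np.tan(np.radians(c["fovy"]/2))
    return f,c["cx"],c["cy"],np.array(c["camera_from_world"])
def ray(c,px):
    f,cx,cy,T=c; d=T[:3,:3].T@np.array([(px[0]-cx)/f,(px[1]-cy)/f,1]); return -T[:3,:3].T@T[:3,3],d
def onz(c,px,z):
    o,d=ray(c,px); return o+d*(z-o[2])/d[2]
def proj(c,p):
    f,cx,cy,T=c; q=T[:3,:3]@np.asarray(p)+T[:3,3]; return np.array([cx+f*q[0]/q[2],cy+f*q[1]/q[2]])
def two(r1,r2):
    # nearest point of two rays and the gap
    (a,d),(b,e)=r1,r2; s=np.linalg.lstsq(np.c_[d,-e],b-a,rcond=None)[0]; p,q=a+s[0]*d,b+s[1]*e
    return (p+q)/2,np.linalg.norm(p-q)
def down(yaw):
    "tool pointing down, jaw axis (tool y) at angle yaw (deg) from world x"
    y=np.array([np.cos(np.radians(yaw)),np.sin(np.radians(yaw)),0]); x=np.array([0,0,-1.])
    return R.from_matrix(np.c_[x,y,np.cross(x,y)]).as_euler('xyz',degrees=True)
def snap(n,name):
    c=cal(n); im=imaging.capture(n)[:,:,::-1].copy(); cv2.imwrite(f"pics/{name}.png",im); return c,im
E
python3 - <<'E'
from h import *
c=cal("top")
for n,p,z in(("hub",(306,211),.118),("stop",(208,210),.07),("cap",(98,243),.19),("ball",(319,181),.1),("ball",(293,241),.1),("ball",(337,225),.1),("plateL",(191,212),.008),("plateR",(327,214),.008),("box",(267,130),.1)):
    print(n,onz(c,p,z).round(3))
o=monitor.get_obs(); print(R.from_euler('xyz',o['tcp_rot'],degrees=True).as_matrix().round(2))
f,cx,cy,T=cal("wrist"); print(f,cx,cy,"wristcam",(-T[:3,:3].T@T[:3,3]).round(3),T.round(3).tolist())
for yaw in(0,90,180,-90):
  for p in((.55,-.1,.4),(.5,0,.4),(.53,-.05,.45)):
    print(yaw,p,solver.ik(p,down(yaw)))
E
```

```text
hub [ 0.532 -0.188  0.118]
stop [0.542 0.07  0.07 ]
cap [0.452 0.318 0.19 ]
ball [ 0.613 -0.226  0.1  ]
ball [ 0.456 -0.154  0.1  ]
ball [ 0.497 -0.269  0.1  ]
plateL [0.543 0.125 0.008]
plateR [ 0.534 -0.26   0.008]
box [ 0.754 -0.091  0.1  ]
[[-0.    0.4   0.92]
 [-0.    0.92 -0.4 ]
 [-1.   -0.   -0.  ]]
328.38638073832914 262.0625986095229 194.25305929681744 wristcam [0.182 0.63  0.384] [[0.397, 0.918, -0.002, -0.65], [0.878, -0.379, 0.293, -0.033], [0.269, -0.118, -0.956, 0.393], [0.0, 0.0, 0.0, 1.0]]
0 (0.55, -0.1, 0.4) [-15.80696715  -7.18996862  89.22887368   0.          97.96109495
 -15.80696715]
0 (0.5, 0, 0.4) [ -6.15393284 -14.7323955   95.71301573   0.          99.01937976
  -6.15393284]
0 (0.53, -0.05, 0.45) [-11.16793017  -9.84684094  86.90098984   0.         102.94585109
 -11.16793017]
90 (0.55, -0.1, 0.4) [ -15.80696715   -7.18996862   89.22887368    0.           97.96109495
 -105.80696715]
90 (0.5, 0, 0.4) [ -6.15393284 -14.7323955   95.71301573   0.          99.01937976
 -96.15393284]
90 (0.53, -0.05, 0.45) [ -11.16793017   -9.84684094   86.90098984    0.          102.94585109
 -101.16793017]
180 (0.55, -0.1, 0.4) [-15.80696715  -7.18996862  89.22887368   0.          97.96109495
 164.19303285]
180 (0.5, 0, 0.4) None
180 (0.53, -0.05, 0.45) None
-90 (0.55, -0.1, 0.4) [-15.80696715  -7.18996862  89.22887368   0.          97.96109495
  74.19303285]
-90 (0.5, 0, 0.4) [ -6.15393284 -14.7323955   95.71301573   0.          99.01937976
  83.84606716]
-90 (0.53, -0.05, 0.45) [-11.16793017  -9.84684094  86.90098984   0.         102.94585109
  78.83206983]<sys>:0: UserWarning: Gimbal lock detected. Setting third angle to zero since it is not possible to uniquely determine all angles.
```

```bash
python3 - <<'E' 2>/dev/null
from h import *
arm.move_pose([.45,.19,.30],down(0)); c,a=snap("wrist","w1")
arm.move_pose([.65,-.06,.30],down(90)); c2,b=snap("wrist","w2")
import pickle; pickle.dump((c,c2),open("cals.pkl","wb"))
cv2.imwrite("pics/v1.png",cv2.resize(a,(640,480))); cv2.imwrite("pics/v2.png",cv2.resize(b,(800,600),interpolation=cv2.INTER_CUBIC))
print(monitor.get_obs()['time'],monitor.get_obs()['contact_force'])
E
```

```text
3.6583 [-0.0858718  -0.12496539 -0.20252112]
```

View pics/v1.png

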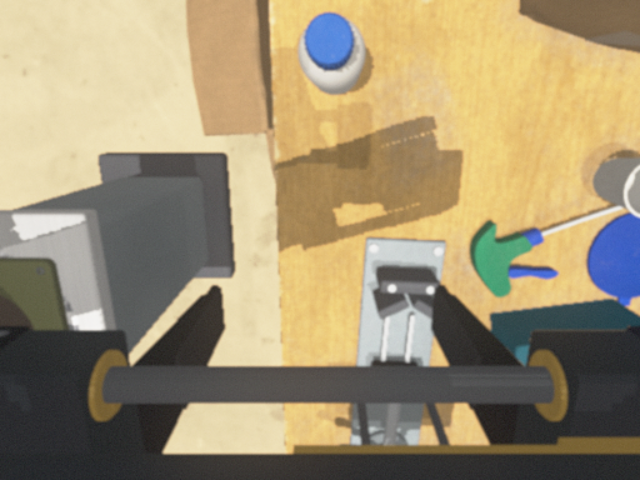

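View pics/v2.png

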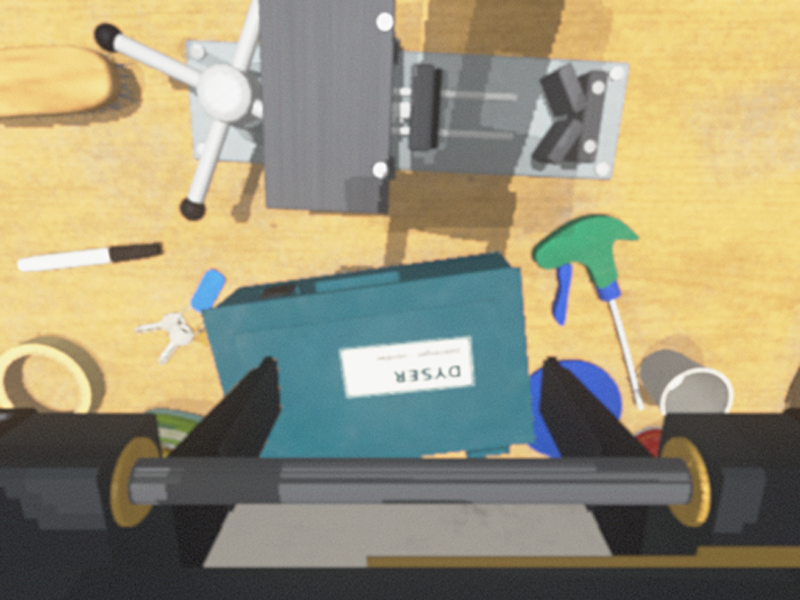

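v1 shows the blue cap at native pixel ~(263,33). v2 shows the hub at native ~(143,59), balls at ~(68,24) and (123,133), and the stop's V around ~(365,72). I'll zoom on the stop and bottle in one composite.

```bash
python3 - <<'E' 2>/dev/null
from h import *
import pickle
c1,c2=pickle.load(open("cals.pkl","rb")); w1=cv2.imread("pics/w1.png"); w2=cv2.imread("pics/w2.png"); s=cv2.imread("pics/scene0.png")
A=cv2.resize(w2[25:125,255:405],(600,400),interpolation=cv2.INTER_CUBIC)
B=cv2.resize(s[100:170,140:175],(200,400),interpolation=cv2.INTER_CUBIC)
cv2.imwrite("pics/comp.png",np.hstack([A,B]))
def blue(im,sl):
    h=cv2.cvtColor(im,cv2.COLOR_BGR2HSV); m=cv2.inRange(h,(100,120,60),(125,255,255)); k=np.zeros_like(m); k[sl]=m[sl]
    ys,xs=np.nonzero(k); return xs.mean(),ys.mean(),xs.min(),xs.max(),ys.min(),ys.max()
b1=blue(w1,np.s_[0:70,230:300]); b2=blue(s,np.s_[100:130,140:170]); print(b1,b2)
print("cap top",onz(c1,b1[:2],.185)); print("tri",two(ray(c1,b1[:2]),ray(cal("scene"),b2[:2])))
k=1.5625
P=lambda p,z:onz(c2,np.array(p)/k,z)
hub=P((224,92),.118); print("hub",hub)
print("balls",P((107,37),.1),P((193,208),.1))
co=[P(p,.008) for p in((628,63),(612,180),(188,40))]; print("corners",co)
for p in((384,21),(380,170)): print("roofbolts",P(p,.132))
g=[P(p,.132) for p in((395,0),(388,214),(265,207))]; print("roof",g)
print("jaw face top",P((440,66),.068),P((437,150),.068))
E
```

```text
(np.float64(263.055423594616), np.float64(32.06730007917656), np.int64(245), np.int64(281), np.int64(11), np.int64(54)) (np.float64(153.13934426229508), np.float64(115.04918032786885), np.int64(148), np.int64(158), np.int64(108), np.int64(122))
cap top [0.45101453 0.32438187 0.185     ]
tri (array([0.4536995 , 0.32560567, 0.17226887]), np.float64(0.005578455209215309))
hub [ 0.53217789 -0.18472746  0.118     ]
balls [ 0.49517319 -0.26786643  0.1       ] [ 0.61213678 -0.22295268  0.1       ]
corners [array([0.49872292, 0.1301574 , 0.008     ]), array([0.59726486, 0.12770527, 0.008     ]), array([ 0.48063836, -0.24797994,  0.008     ])]
roofbolts [ 0.49200287 -0.0748599   0.132     ]
roofbolts [ 0.5828959  -0.07894224  0.132     ]
roof [array([ 0.48029714, -0.06783173,  0.132     ]), array([ 0.61268123, -0.07386429,  0.132     ]), array([ 0.6078126 , -0.15940847,  0.132     ])]
jaw face top [ 0.50923589 -0.03564497  0.068     ] [ 0.57030614 -0.03698073  0.068     ]
```

View pics/comp.png

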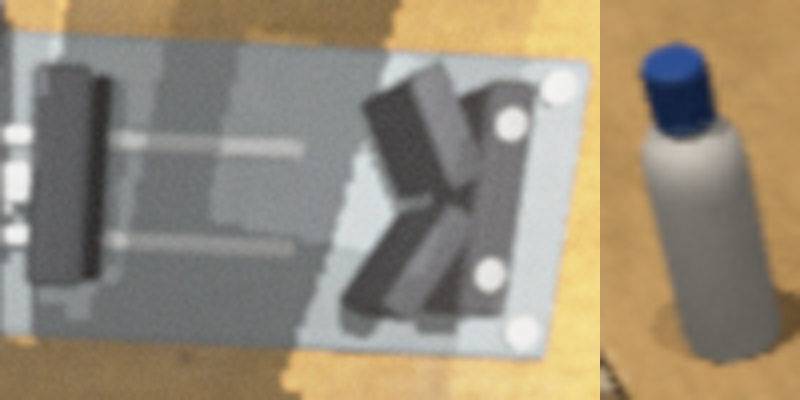

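```bash
python3 - <<'E' 2>/dev/null
from h import *
import pickle
c1,c2=pickle.load(open("cals.pkl","rb"))
Q=lambda p,z:onz(c2,(p[0]/4+255-.4,p[1]/4+25-.4),z)
a=np.radians(2.8); ey=np.array([np.sin(a),np.cos(a)]); ex=np.array([np.cos(a),-np.sin(a)]); O=np.array([.5322,-.1850])+.110*ey
L=lambda p:(np.array([(p[:2]-O)@ex,(p[:2]-O)@ey])*1000).round(1)
for z,ps in((.07,((412,90),(460,190),(462,200),(385,305))),(.008,((365,105),(400,195),(415,205),(345,300)))): print(z,[L(Q(p,z)) for p in ps])
print("pad",[L(Q(p,z)) for p,z in(((105,75),.06),((97,275),.06),((112,75),.02))])
print("plate end",[L(Q(p,.008)) for p in((590,65),(548,355))])
c=cal("scene");t=cal("top")
print("scene hub/balls check", [proj(t,np.r_[O-.11*ey,.118]), proj(c,np.r_[O-.11*ey,.118])])
E
```

```text
0.07 [array([-29.1, 128.3]), array([ -2.1, 146.5]), array([  0.7, 147.5]), array([ 32.3, 128.1])]
0.008 [array([-32.1, 129.1]), array([ -4. , 144.8]), array([ -1. , 150.4]), array([ 31.8, 129.9])]
pad [array([-30.1,  37.6]), array([27.7, 38.9]), array([-35.6,  41.8])]
plate end [array([-48.2, 203.5]), array([ 47.1, 205. ])]
scene hub/balls check [array([304.99458992, 210.9154205 ]), array([268.3651599 , 233.46135542])]
```

The V apex lies at clamp (0, 148) mm and its half-angle is about 57°. That puts the seat at clamp y ≈ 115 mm, with the pad at ~40 mm, so about 3.9 rad of turning. Picking the bottle by its cap.

```bash
cat >> h.py <<'E'
_a=np.radians(2.8); ey=np.array([np.sin(_a),np.cos(_a)]); ex=np.array([np.cos(_a),-np.sin(_a)]); hub=np.array([.5322,-.1850]); O=hub+.110*ey
def W(x,y,z): return np.r_[O+x*ex+y*ey,z]
E
python3 - <<'E' 2>/dev/null
from h import *
S=lambda t:print(t,*(np.round(monitor.get_obs()[k],3) for k in("time","position","contact_force","grip_width")))
arm.move_pose([.453,.325,.25],down(0)); arm.move_linear([.453,.325,.155]); S("at")
arm.grab(30); S("grab")
arm.move_linear([.453,.325,.22]); S("lift")
arm.move_pose(W(0,.105,.22),down(-2.8)); S("over")
c,a=snap("wrist","w3"); sc,s=snap("scene","s3")
A=cv2.resize(s[110:250,150:310],(640,560),interpolation=cv2.INTER_CUBIC); cv2.imwrite("pics/v3.png",A)
E
```

```text
at 6.4 [0.454 0.325 0.156] [-0.022 -0.36   0.95 ] 1.001
grab 7.408 [0.453 0.325 0.155] [ 0.146 -0.135  1.215] 0.344
lift 7.992 [0.452 0.325 0.219] [-0.391  0.733 -5.617] 0.344
over 9.167 [0.543 0.03  0.22 ] [-0.567  1.077 -0.462] 0.347
```

View pics/v3.png

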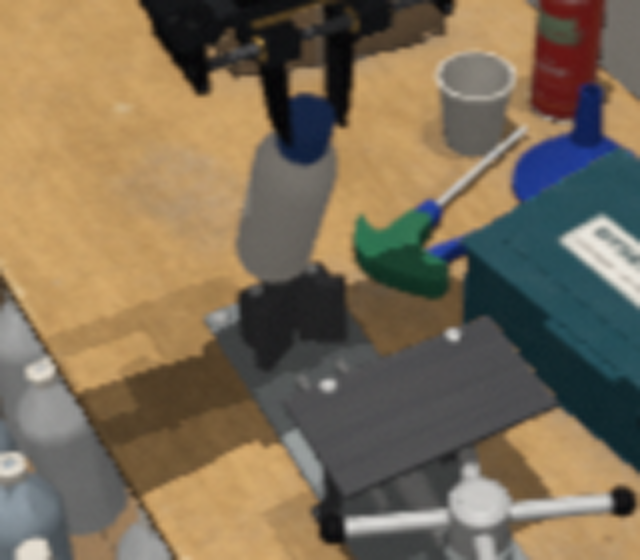

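The bottle is held by the cap, at crop (305,130), with its base at (272,268). It looks swung about the jaw axis, so I'll quantify that against the vertical.

```bash
python3 - <<'E' 2>/dev/null
from h import *
c=cal("scene"); p=np.array([.543,.03]); print(monitor.get_obs()['contact_force'])
k=lambda q:((q-np.array([150,110]))*4).round(0)
print("top",k(proj(c,np.r_[p,.255])))
for d in(0,.03,.06,.09,.12): print(d,k(proj(c,np.r_[p+d*ey,.065+.19*(1-np.cos(np.arcsin(d/.19)))])))
print("base bystander hint",[k(proj(c,W(0,.105,z))) for z in(.07,.008)])
E
```

```text
[-1.03696987 -0.57993203 -0.9675431 ]
top [305. 111.]
0 [314. 322.]
0.03 [295. 293.]
0.06 [276. 260.]
0.09 [258. 222.]
0.12 [238. 177.]
base bystander hint [array([314., 318.]), array([317., 376.])]
```

The base is about 60 mm off towards the stop (~18°). I lifted too little, so it dragged over the stop's top. I'll lift clear, tilt the tool to bring the bottle upright and check.

```bash
cat >> h.py <<'E'
def tilted(th,pinch,yaw=-2.8):
    "TCP pose with the tool tipped by th deg about the clamp x axis (tips to -y), pinch point given"
    M=R.from_rotvec(np.radians(-th)*np.r_[ex,0]).as_matrix()@R.from_euler('xyz',down(yaw),degrees=True).as_matrix()
    return np.asarray(pinch)+.0188*M[:,0], R.from_matrix(M).as_euler('xyz',degrees=True), M[:,0]
def lean(im):
    "centroid rows of bottle silhouette in scene crop"
E
python3 - <<'E' 2>/dev/null
from h import *
arm.move_linear(W(0,.105,.30),vel=.1)
p,o,x=tilted(18,W(0,.105,.30)); print(p,o,x, x@np.r_[ey,0])
arm.move_linear(p,o,vel=.05); ob=monitor.get_obs(); print(ob["time"],ob["contact_force"])
sc,s=snap("scene","s4"); t,b=snap("top","t4")
k=lambda q:((q-np.array([150,60]))*4).round(0)
A=cv2.resize(s[60:200,150:310],(640,560),interpolation=cv2.INTER_CUBIC)
q0,q1=k(proj(sc,W(0,.105,.315))),k(proj(sc,W(0,.105,.126))); print(q0,q1)
cv2.line(A,q0.astype(int).tolist(),q1.astype(int).tolist(),(0,0,255),1)
cv2.imwrite("pics/v4.png",A)
E
```

```text
[0.54241891 0.02394074 0.28212014] [ 5.08888749e-14  7.20000000e+01 -9.28000000e+01] [-0.01509541 -0.30864807 -0.95105652] -0.3090169943749474
10.7417 [ 0.52860357 -0.58202206 -4.08985356]
[301. 232.] [311. 461.]
```

View pics/v4.png

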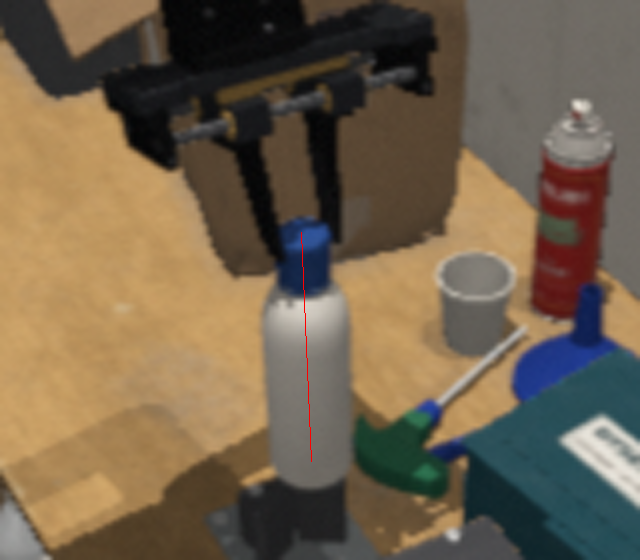

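The bottle now matches the projected vertical line, with the cap at (304,232) and the base centre at ~(310,462). I'll lower it slowly, watching the force, then release.

```bash
python3 - <<'E' 2>/dev/null
from h import *
F=lambda:monitor.get_obs()
p,o,x=tilted(18,W(0,.105,.192)); arm.move_linear(p,o,vel=.08); print(F()["time"],F()["contact_force"].round(2))
for z in np.arange(.190,.176,-.001):
    p,o,x=tilted(18,W(0,.105,z)); arm.move_linear(p,o,vel=.02); f=F()["contact_force"]; print(round(z,4),f.round(2))
    if f[2]>0: break
arm.open_jaws(); arm.wait(.3); print(F()["contact_force"].round(2))
q=F()["position"]; arm.move_linear(q-.09*x,vel=.12)
arm.move_pose(W(0,.0,.40),down(-90)); print(F()["time"])
sc,s=snap("scene","s5"); w,b=snap("wrist","w5"); t,tt=snap("top","t5")
import pickle; pickle.dump(w,open("w5.pkl","wb"))
A=cv2.resize(s[110:290,170:320],(500,600),interpolation=cv2.INTER_CUBIC)
B=cv2.resize(b,(300,225)); B=np.vstack([B,cv2.resize(tt[160:260,180:360],(300,167)),np.zeros((208,300,3),np.uint8)])
cv2.imwrite("pics/v5.png",np.hstack([A,B]))
E
```

```text
12.3417 [ 0.54  0.08 -4.03]
0.19 [-0.    0.3  -3.61]
0.189 [-0.99 -0.06 -4.37]
0.188 [ 0.   -0.   -4.43]
0.187 [ 0.13 -0.6  -4.17]
0.186 [ 0.53 -0.21 -4.54]
0.185 [-0.35 -0.07 -3.86]
0.184 [ 0.53  0.18 -4.82]
0.183 [-0.32 -1.14 -1.36]
0.182 [-0.89 -0.8   5.67]
[-0.08 -1.14  0.28]
17.925
```

View pics/v5.png

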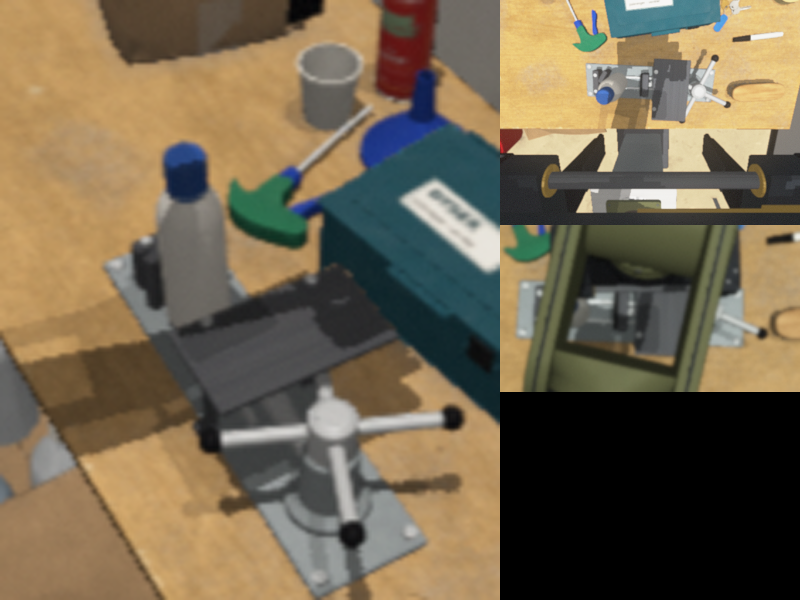

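The bottle stands upright in front of the V, released, with its cap at scene pixel ~(225,161). The star handle hasn't moved. Next I'll check the bottle's place numerically and make the first stroke, pushing the spoke at clamp −22° on the open side.

```bash
cat >> h.py <<'E'
def fpose(phi,r=.058,d=.018,z=.086):
    "finger pose behind (ccw of) a spoke at clamp angle phi (deg)"
    f=np.radians(phi); u=np.cos(f)*ex+np.sin(f)*ey; n=-np.sin(f)*ex+np.cos(f)*ey
    return np.r_[hub+r*u+d*n,z], down(phi-2.8+90), n
def push(phi,vel=.04,wait=0):
    p,o,n=fpose(phi); arm.move_linear(p,o,vel=vel)
    if wait: arm.wait(wait)
    ob=monitor.get_obs(); f=ob["contact_force"]; return ob["time"],float(f[:2]@n),float(np.linalg.norm(f[:2])),float(f[2])
E
python3 - <<'E' 2>/dev/null
from h import *
import pickle
w=pickle.load(open("w5.pkl","rb")); b=cv2.imread("pics/w5.png"); s=cv2.imread("pics/s5.png")
def blue(im,sl):
    h=cv2.cvtColor(im,cv2.COLOR_BGR2HSV); m=cv2.inRange(h,(100,120,60),(125,255,255)); k=np.zeros_like(m); k[sl]=m[sl]; ys,xs=np.nonzero(k); return xs.mean(),ys.mean()
p,g=two(ray(w,blue(b,np.s_[140:190,150:210])),ray(cal("scene"),blue(s,np.s_[145:180,210:240]))); print("cap clamp xy",(p[:2]-O)@ex,(p[:2]-O)@ey,p[2],g)
arm.grab(60)
p,o,n=fpose(-10); p[2]=.24; print(solver.ik(p,o), solver.ik(*fpose(-100)[:2]), solver.ik(*fpose(-188)[:2]))
arm.move_pose(p,o); p[2]=.086; arm.move_linear(p,vel=.12); print(monitor.get_obs()["time"],monitor.get_obs()["contact_force"].round(2))
for phi in np.arange(-14,-60,-3):
    r=push(phi); print(phi,np.round(r,2))
    if r[2]>17: print("STOP");break
E
```

```text
cap clamp xy -0.006194153323228978 0.10810257212466848 0.17893895776691832 0.004352035189938444
[-21.88134101   1.84717009  95.49459018   0.          82.65823973
 -99.08134101] [-2.97853874e+01  4.74109431e+00  1.07685029e+02 -2.54444375e-14
  6.75738764e+01 -1.69853874e+01] [-28.16270596  -5.62543887 117.9859325    0.          67.63950637
  72.63729404]
23.6083 [-0.3   0.26  0.4 ]
-14 [23.87  0.29  0.44  0.34]
-17 [24.12  0.09  0.87  0.48]
-20 [24.37 -1.01  1.02  0.57]
-23 [24.62 -0.51  0.56 -0.89]
-26 [24.87 -0.78  0.9   0.09]
-29 [2.512e+01 2.200e-01 8.500e-01 2.000e-02]
-32 [25.37  0.86  0.86  0.68]
-35 [25.62  0.32  0.47  0.89]
-38 [25.87  0.37  1.69 -0.35]
-41 [26.12 -0.41  0.55 -0.54]
-44 [26.37 -0.47  1.    0.15]
-47 [26.62  1.14  1.16  0.44]
-50 [26.87 -0.23  1.21 -0.26]
-53 [27.12  0.25  0.5  -1.41]
-56 [27.37  0.46  0.53 -0.29]
-59 [27.62  0.36  0.65 -0.03]
```

No force is visible at rest, so I need to see whether the spoke is moving.

```bash
python3 - <<'E' 2>/dev/null
from h import *
sc,s=snap("scene","s6"); w,b=snap("wrist","w6"); 
A=cv2.resize(s[190:310,200:320],(500,500),interpolation=cv2.INTER_CUBIC); 
cv2.imwrite("pics/v6.png",np.hstack([A,np.vstack([cv2.resize(b,(300,225)),np.zeros((275,300,3),np.uint8)])]))
k=lambda p:((proj(sc,p)-[200,190])*500/120).round()
for a in(-25,-70,20,65): print(a,[k(W(.088*np.cos(np.radians(q)),-.11+.088*np.sin(np.radians(q)),.1)).tolist() for q in (a,)])
E
```

```text
-25 [[434.0, 192.0]]
-70 [[406.0, 285.0]]
20 [[375.0, 112.0]]
65 [[269.0, 84.0]]
```

View pics/v6.png

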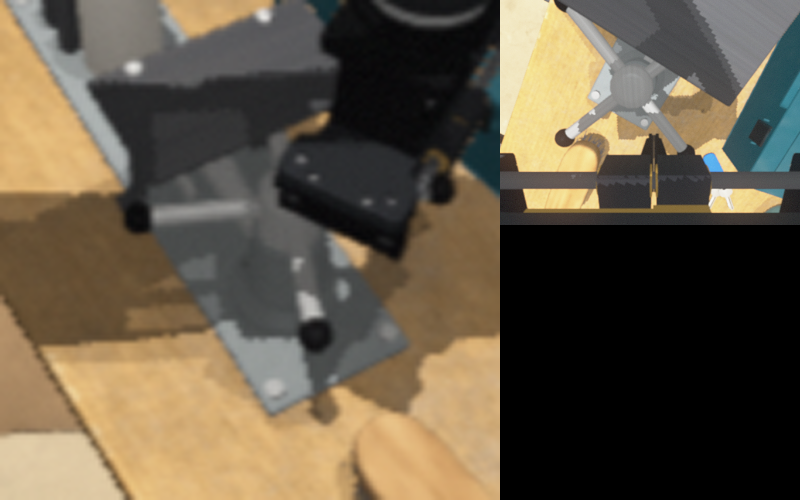

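```bash
python3 - <<'E' 2>/dev/null
from h import *
ob=monitor.get_obs(); p=ob["position"]; print(p, ob["grip_width"], ob["tcp_rot"], fpose(-59)[:2])
v=p[:2]-O; print("finger clamp",v@ex,v@ey)
w=cal("wrist"); sc=cal("scene"); b=cv2.imread("pics/w6.png")
print("tip px in v6",proj(w,p)*300/512+[500,0])
ang=lambda q:(np.degrees(np.arctan2((q[:2]-hub)@ey,(q[:2]-hub)@ex)).round(1),np.linalg.norm(q[:2]-hub).round(4))
for px in((560,5),(565,138),(687,152),(632,85)): print("w",ang(onz(w,(np.array(px)-[500,0])*512/300,.1)))
for px in((137,215),(440,190),(315,333)): print("s",ang(onz(sc,np.array(px)*120/500+[200,190],.1)))
for px in((233,239),(305,237),(270,277)): print("s0",ang(onz(sc,px,.1)))
cv2.imwrite("pics/v7.png",cv2.resize(b[60:300,60:420],(720,480),interpolation=cv2.INTER_CUBIC))
E
```

```text
[ 0.57556349 -0.22748894  0.08600145] 0.004712829460709918 [105.81465768  89.99698099  44.11398085] (array([ 0.57547141, -0.22760969,  0.086     ]), array([61.8, 90. ,  0. ]))
finger clamp 0.04538729549614275 -0.150319921499091
tip px in v6 [652.87263436 135.11546173]
w (np.float64(163.2), np.float64(0.0877))
w (np.float64(-111.1), np.float64(0.0898))
w (np.float64(-21.9), np.float64(0.0888))
w (np.float64(-101.1), np.float64(0.0018))
s (np.float64(158.7), np.float64(0.0854))
s (np.float64(-24.1), np.float64(0.0919))
s (np.float64(-109.7), np.float64(0.0898))
s0 (np.float64(153.5), np.float64(0.0847))
s0 (np.float64(-26.7), np.float64(0.0898))
s0 (np.float64(-118.4), np.float64(0.1069))
```

View pics/v7.png

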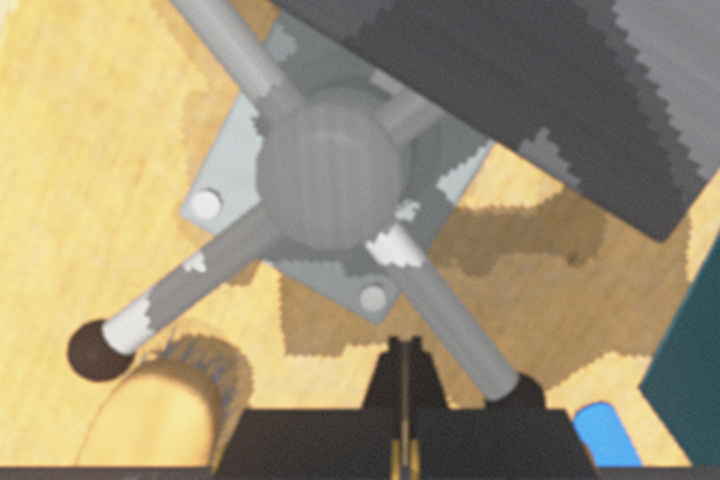

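v7 shows the finger now on the clockwise side of the −22° spoke, with the handle apparently unmoved (hub (335,175), balls (100,350) and (515,395)). Before continuing, I'll write a numeric spoke-angle detector using black ball pixels on the 88 mm ring, then advance to the −112° spoke and watch it.

```bash
cat >> h.py <<'E'
def balls(c,im):
    "clamp angles (deg) of dark blobs on the 88 mm ring at z=.1"
    ths=np.arange(-200,170,1.); g=cv2.cvtColor(im,cv2.COLOR_BGR2GRAY); v=[]
    for t in ths:
        P=[proj(c,W(r*np.cos(np.radians(t)),-.11+r*np.sin(np.radians(t)),.1)) for r in(.083,.088,.093)]
        v.append(max(int(g[int(round(y)),int(round(x))]) if 0<=x<511 and 0<=y<383 else 255 for x,y in P))
    m=np.array(v)<70; out=[]; i=0
    while i<len(ths):
        if m[i]:
            j=i
            while j<len(ths) and m[j]: j+=1
            out.append((float((ths[i]+ths[j-1])/2),j-i)); i=j
        i+=1
    return out
E
python3 - <<'E' 2>/dev/null
from h import *
print("w6",balls(cal("wrist"),cv2.imread("pics/w6.png")))
for ph in(-75,-95,-105): print(ph,np.round(push(ph),2))
for phi in np.arange(-108,-136,-4):
    r=push(phi); c=cal("wrist"); print(phi,np.round(r,2),balls(c,imaging.capture("wrist")[:,:,::-1].copy()))
    if r[2]>17: break
E
```

```text
w6 [(-66.0, 31), (-38.0, 11)]
-75 [28.29  0.26  0.52  0.55]
-95 [28.97 -0.33  1.25  0.05]
-105 [29.38 -0.12  0.13  0.41]
-108 [29.63  0.26  0.51  0.16] [(-196.5, 2), (-115.0, 31), (-87.0, 13), (-19.0, 1), (163.5, 2)]
-112 [29.94  0.39  0.4   0.18] [(-196.0, 1), (-118.5, 30), (-90.0, 13), (-19.0, 1), (164.0, 1)]
-116 [30.25 -0.43  0.67  0.66] [(-196.5, 2), (-123.0, 31), (-95.0, 13), (-19.0, 1), (163.5, 2)]
-120 [30.56 -0.25  0.25  0.34] [(-196.5, 2), (-127.0, 31), (-108.5, 2), (-99.0, 13), (163.5, 2)]
-124 [30.87 -0.86  1.12 -0.29] [(-196.0, 1), (-146.0, 1), (-130.0, 29), (-112.5, 2), (-103.0, 13), (164.0, 1)]
-128 [31.18  0.27  1.42 -0.18] [(-196.5, 2), (-135.0, 31), (-117.0, 1), (-107.5, 12), (163.5, 2)]
-132 [31.48  0.59  0.73  0.23] [(-197.0, 1), (-153.5, 2), (-137.5, 28), (-111.0, 13), (163.0, 1)]
```

```bash
python3 - <<'E' 2>/dev/null
from h import *
print(monitor.get_obs()["position"])
sc,s=snap("scene","s8"); w,b=snap("wrist","w8")
A=cv2.resize(s[180:310,190:320],(450,450),interpolation=cv2.INTER_CUBIC); B=cv2.resize(b[40:330,100:380],(350,362),interpolation=cv2.INTER_CUBIC)
B=np.vstack([B,np.zeros((88,350,3),np.uint8)])
cv2.imwrite("pics/v8.png",np.hstack([A,B]))
p=monitor.get_obs()["position"]; print("tip scene",(proj(sc,p)-[190,180])*450/130,"tip+30mm",(proj(sc,p+[0,0,.03])-[190,180])*450/130,"tip wrist",(proj(w,p)-[100,40])*1.25+[450,0])
E
```

```text
[ 0.50429337 -0.23893374  0.08606102]
tip scene [278.93023019 285.98274786] tip+30mm [281.03245298 260.94795678] tip wrist [652.59706984 239.36655053]
```

View pics/v8.png

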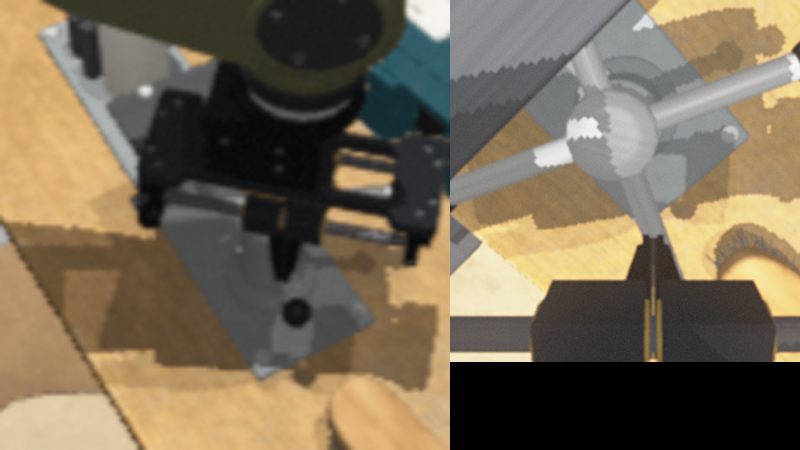

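The wrist view shows the finger directly over the −109° spoke, with no force and the handle unmoved, although the reported tip (z = 0.086) should be below the spoke. I'll probe the spoke's true height by touching it from above gently.

```bash
python3 - <<'E' 2>/dev/null
from h import *
# triangulate ball A: v2 wrist & scene5
import pickle
c2=pickle.load(open("cals.pkl","rb"))[1]
def dark(im,x,y,h=9):
    g=cv2.cvtColor(im,cv2.COLOR_BGR2GRAY)[y-h:y+h+1,x-h:x+h+1]; ys,xs=np.nonzero(g<60); return x-h+xs.mean(),y-h+ys.mean(),len(xs)
w2=cv2.imread("pics/w2.png"); s5=cv2.imread("pics/s5.png")
for a,b in(((68,24),(276,270)),((123,133),(305,235))):
    A=dark(w2,*a); B=dark(s5,*b); print(A,B,two(ray(c2,A[:2]),ray(cal("scene"),B[:2])))
A=lambda z:(fpose(-110,d=0,z=z))
p=monitor.get_obs()["position"]; p[2]=.125; arm.move_linear(p,vel=.1); print(monitor.get_obs()["contact_force"].round(2))
p,o,n=A(.115); arm.move_linear(p,o,vel=.06)
for z in np.arange(.113,.08,-.0015):
    p,o,n=A(z); arm.move_linear(p,o,vel=.03); f=monitor.get_obs()["contact_force"]
    print(round(z,4),f.round(2),end=';')
    if f[2]>3: break
print(monitor.get_obs()["time"])
E
```

```text
(np.float64(67.8989898989899), np.float64(22.747474747474747), 99) (np.float64(275.06382978723406), np.float64(270.21276595744683), 47) (array([ 0.49514867, -0.2681669 ,  0.1011352 ]), np.float64(0.0015920603227718327))
(np.float64(128.0), np.float64(133.0), 1) (np.float64(308.19642857142856), np.float64(231.80357142857142), 56) (array([ 0.61802908, -0.22025771,  0.10251624]), np.float64(0.014015388875631033))
[ 0.06  0.38 -0.06]
0.113 [-0.96  0.14  0.8 ];0.1115 [0.63 0.05 0.57];0.11 [ 0.11  0.05 -0.88];0.1085 [0.44 0.87 0.99];0.107 [-0.52  0.48 -0.24];0.1055 [ 0.38 -0.96  0.07];0.104 [-0.16  0.94 -0.96];0.1025 [-0.79  0.4   0.39];0.101 [ 0.07 -0.16  0.62];0.0995 [-0.01  0.23  0.22];0.098 [-1.38  0.36 -0.5 ];0.0965 [ 0.19  0.45 -0.12];0.095 [ 0.05 -0.32 -0.94];0.0935 [-0.39 -0.46  0.31];0.092 [ 0.08 -0.46  0.14];0.0905 [-0.9  -0.08  0.22];0.089 [-0.15 -0.43  0.26];0.0875 [ 1.08 -0.21  1.18];0.086 [0.18 0.41 0.54];0.0845 [-0.25  0.51  0.35];0.083 [-0.62  0.32  2.35];0.0815 [-3.19  2.12  8.66];38.2083
```

Contact comes only at TCP z ≈ 0.083 over a spoke whose top is at 0.106. The solid part of the fingers therefore starts about 23 mm behind the TCP, and my finger was passing above the spoke. I'll work at z = 0.064 instead; the gripper body stays above the roof.

```bash
python3 - <<'E' 2>/dev/null
from h import *
p=monitor.get_obs()["position"]; p[2]=.15; arm.move_linear(p,vel=.15)
p,o,n=fpose(-8,z=.15); arm.move_linear(p,o,vel=.2); print(monitor.get_obs()["contact_force"].round(2))
p[2]=.064; arm.move_linear(p,vel=.12); print(monitor.get_obs()["time"],monitor.get_obs()["contact_force"].round(2))
for phi in np.r_[np.arange(-12,-44,-4),np.arange(-50,-186,-8)]:
    p,o,n=fpose(phi,z=.064); arm.move_linear(p,o,vel=.05); ob=monitor.get_obs(); f=ob["contact_force"]
    print(phi,round(ob["time"],2),round(float(f[:2]@n),2),f.round(1))
    if np.linalg.norm(f)>16: print("STOP"); break
    if phi==-40 and np.linalg.norm(f)<2.0: print("no contact"); break
E
```

```text
[0.93 0.08 0.08]
41.6167 [-0.07 -1.21  0.02]
-12 41.87 -0.87 [-1.2 -0.6 -0.6]
-16 42.12 0.18 [-0.   0.2 -1.3]
-20 42.37 0.3 [-0.6  0.6 -0.1]
-24 42.62 0.45 [-0.3  0.7 -0.1]
-28 42.87 0.36 [-0.7  0.8 -0.8]
-32 43.12 4.23 [ 1.5  4.1 -0.6]
-36 43.37 5.29 [ 3.6  3.9 -1.6]
-40 43.62 3.96 [ 3.6  2.  -1.7]
-50 43.98 2.68 [ 2.6  1.  -0.7]
-58 44.29 2.38 [ 2.7  0.1 -0.6]
-66 44.61 4.91 [ 5.3 -0.1  0. ]
-74 44.92 3.06 [ 3.5 -1.7  0.6]
-82 45.24 3.77 [ 4.  -1.9 -0.2]
-90 45.56 3.53 [ 3.4 -1.9  1.2]
-98 45.88 3.59 [ 3.2 -2.5  1.2]
-106 46.19 3.23 [ 2.6 -2.4  1.6]
-114 46.51 2.94 [ 1.7 -3.3  1.8]
-122 46.83 3.51 [ 2.1 -3.1  1.6]
-130 47.14 2.34 [ 1.7 -1.6  2. ]
-138 47.46 2.89 [ 2.2 -1.9  2. ]
-146 47.77 2.31 [ 2.4 -1.3  1.7]
-154 48.09 3.03 [ 2.3 -2.3  1.7]
-162 48.41 3.25 [ 3.7 -2.3  2. ]
-170 48.73 1.66 [ 1.7 -1.5  0.5]
-178 49.04 2.77 [ 2.  -2.8  0.4]
```

The handle turns, with contact from φ≈−30°. The resting force is ~3 N, and the handle has rotated ~148° (≈31 mm of jaw travel). Next comes the following spoke (now near −79°), with large steps first and then fine ones with averaged force.

```bash
cat >> h.py <<'E'
def step(phi,vel=.05,n=1):
    p,o,nn=fpose(phi,z=.064); arm.move_linear(p,o,vel=vel); fs=[monitor.get_obs()["contact_force"]]
    for _ in range(n-1): arm.wait(.02); fs.append(monitor.get_obs()["contact_force"])
    f=np.mean(fs,0); ft=float(f[:2]@nn); print(round(float(phi),1),round(monitor.get_obs()["time"],2),round(ft,2),f.round(1)); return ft
E
python3 - <<'E' 2>/dev/null
from h import *
p=monitor.get_obs()["position"]; p[2]=.15; arm.move_linear(p,vel=.2)
p,o,n=fpose(-70,z=.15); arm.move_linear(p,o,vel=.2)
p[2]=.064; arm.move_linear(p,vel=.15); print(monitor.get_obs()["time"],monitor.get_obs()["contact_force"].round(2))
for phi in(-76,-82,-86,-90,-96,-102,-109,-116,-123,-130):
    if step(phi)>7.5: break
else:
  for phi in np.arange(-133,-152,-2):
    if step(phi,n=3)>5: break
E
```

```text
52.3833 [ 1.11 -0.26  0.6 ]
-76.0 52.66 -0.42 [-0.5  0.1 -0.8]
-82.0 52.93 -0.84 [-0.9  0.1 -1.1]
-86.0 53.18 -0.38 [-0.3 -1.3 -0.3]
-90.0 53.43 -0.1 [-0.1 -0.2 -0.6]
-96.0 53.71 4.67 [ 4.7 -0.  -1.7]
-102.0 53.98 4.07 [ 4.4  0.7 -0.6]
-109.0 54.28 2.52 [3.  0.8 0.6]
-116.0 54.58 2.17 [ 2.4 -0.1  1.1]
-123.0 54.88 1.69 [2.2 0.1 1.8]
-130.0 55.18 4.02 [ 4.2 -1.3  1.4]
-133.0 55.47 4.1 [ 4.8 -1.1  1.3]
-135.0 55.75 5.08 [ 5.9 -1.5  0.7]
```

```bash
python3 - <<'E' 2>/dev/null
from h import *
for phi in np.arange(-137,-162,-2):
    if step(phi,n=3)>6: break
E
```

```text
-137.0 56.03 4.99 [ 5.9 -1.6  0.2]
-139.0 56.32 4.84 [ 5.9 -1.5  0.2]
-141.0 56.6 4.86 [ 5.4 -2.1  0.3]
-143.0 56.88 4.52 [ 5.7 -1.6 -0.2]
-145.0 57.17 5.06 [ 6.2 -2.1 -0.4]
-147.0 57.45 4.89 [ 5.9 -2.2 -0.4]
-149.0 57.73 4.83 [ 6.  -2.3 -0.4]
-151.0 58.02 4.95 [ 6.2 -2.5 -0.6]
-153.0 58.3 5.39 [ 6.6 -2.9 -1.1]
-155.0 58.58 6.13 [ 6.8 -3.9 -1.1]
```

```bash
python3 - <<'E' 2>/dev/null
from h import *
for phi in np.arange(-156.5,-170,-1.5):
    if step(phi,n=3)>7.6: break
E
```

```text
-156.5 58.87 6.7 [ 7.2 -4.5 -1.7]
-158.0 59.15 6.55 [ 6.8 -4.6 -2.1]
-159.5 59.43 7.34 [ 7.5 -5.3 -2.4]
-161.0 59.72 8.33 [ 7.7 -6.4 -2.5]
```

The force rises clearly from φ≈−152°. At rest it is now 8.3 N against 4.9 N free, so I estimate the jaw at ~17–23 N. One more small step, then back off, look and hand in.

```bash
python3 - <<'E' 2>/dev/null
from h import *
step(-162.5,n=4)
p,o,n=fpose(-150,z=.064); arm.move_linear(p,o,vel=.05); print(monitor.get_obs()["contact_force"].round(2))
p[2]=.17; arm.move_linear(p,vel=.15); p[:2]-=.1*ey; p[2]=.25; arm.move_linear(p,vel=.25); print(monitor.get_obs()["time"])
sc,s=snap("scene","s9")
A=cv2.resize(s[130:290,170:330],(600,600),interpolation=cv2.INTER_CUBIC)
k=lambda p:((proj(sc,p)-[170,130])*3.75).astype(int).tolist()
cv2.line(A,k(W(0,.115,.008)),k(W(0,.115,.198)),(0,0,255),1); cv2.imwrite("pics/v9.png",A)
h=cv2.cvtColor(s,cv2.COLOR_BGR2HSV); m=cv2.inRange(h,(100,120,60),(125,255,255)); k=np.zeros_like(m); k[135:180,205:245]=m[135:180,205:245]; ys,xs=np.nonzero(k)
q=onz(sc,(xs.mean(),ys.mean()),.183)[:2]-O; print("cap clamp",q@ex,q@ey)
E
```

```text
-162.5 60.02 7.83 [ 7.4 -6.2 -2.4]
[0.4  0.06 0.13]
61.95
cap clamp -0.008011299859461399 0.10674209084288011
```

View pics/v9.png

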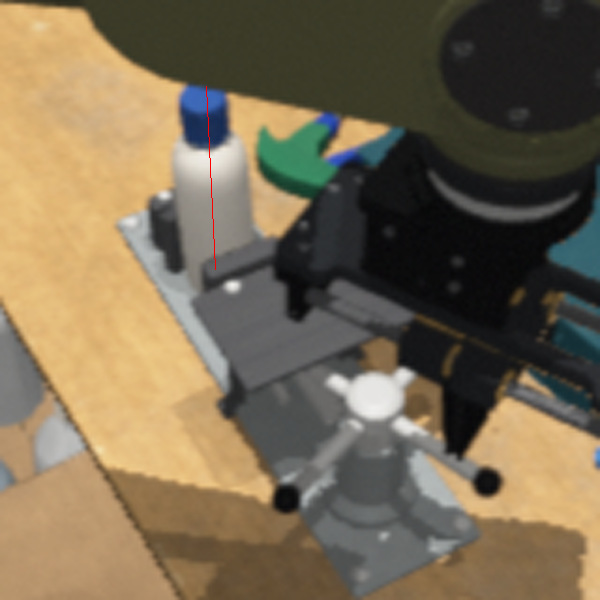

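```bash
python3 - <<'E' 2>/dev/null
from h import *
sc=cal("scene")
for n in("s5","s9"):
    s=cv2.imread(f"pics/{n}.png"); h=cv2.cvtColor(s,cv2.COLOR_BGR2HSV); m=cv2.inRange(h,(100,120,60),(125,255,255)); k=np.zeros_like(m); k[135:180,205:240]=m[135:180,205:240]; ys,xs=np.nonzero(k)
    q=onz(sc,(xs.mean(),ys.mean()),.175)[:2]-O; print(n,xs.mean(),ys.mean(),ys.min(),ys.max(),len(xs),"cap clamp",q@ex,q@ey)
a=cv2.imread("pics/s5.png");b=cv2.imread("pics/s9.png")
g=lambda i:cv2.cvtColor(i,cv2.COLOR_BGR2GRAY)
t=g(a)[155:185,212:242]; r=cv2.matchTemplate(g(b)[140:200,200:260],t,cv2.TM_CCOEFF_NORMED); print("match shift",np.array(cv2.minMaxLoc(r)[3])-[12,15],r.max())
for d in(.005,.01,.015): print(d,proj(sc,W(0,.105+d,.12))-proj(sc,W(0,.105,.12)))
E
```

```text
s5 225.23870967741937 161.16129032258064 154 169 155 cap clamp -0.0032095100063200058 0.10993476044665135
s9 224.0063694267516 160.21656050955414 153 168 157 cap clamp -0.004428348903671214 0.1147357476007154
match shift [-1  0] 0.82837284
0.005 [-0.82534086 -1.14297889]
0.01 [-1.64603349 -2.27952065]
0.015 [-2.46211704 -3.4096795 ]
```

The bottle moved ~5 mm to clamp y ≈ 115 mm, which is the V seat, and it stands upright. The force readings allow 15–22 N, which is on the low side. There is time for a 3° touch-up towards 25 N, then I'll hand in.

```bash
python3 - <<'E' 2>/dev/null
from h import *
p,o,n=fpose(-150,z=.13); arm.move_linear(p,o,vel=.3); p[2]=.064; arm.move_linear(p,vel=.15); print(monitor.get_obs()["time"],monitor.get_obs()["contact_force"].round(2))
for phi in(-160,-162.5,-164,-165.5):
    if step(phi,n=2)>9.7: break
p,o,n=fpose(-152,z=.064); arm.move_linear(p,o,vel=.06); p[2]=.16; arm.move_linear(p,vel=.2); ob=monitor.get_obs(); print(ob["time"],ob["contact_force"].round(2))
arm.finish_job()
E
```

```text
63.2583 [-1.12 -0.43 -0.37]
-160.0 63.63 -0.07 [-0.   0.1 -0.1]
-162.5 63.9 5.62 [ 1.9 -5.3  0.2]
-164.0 64.17 7.7 [ 3.3 -7.1 -1.1]
-165.5 64.43 8.27 [ 3.  -7.8 -1.5]
65.4583 [-0.17 -0.28  0.37]
the job is handed in; nothing more can be done
```

The white bottle stands upright in the V of the stop, clamped by turning the handle. I handed the job in at about 65.5 s with the gripper clear of everything. The job reports no verdict, and I have no direct reading of the jaw's force.

**What I did**
- I gripped the bottle by its cap and tilted the tool to bring it upright. I then set it down about 5 mm short of the V seat and released it.
- I pushed two spokes in turn on the open side of the handle, turning it about 3.9 rad clockwise. After the first tightening I went back for a touch-up push of up to 3°.

**Last checks**
- **Bottle:** it moved about 5 mm under the jaw to clamp y ≈ 115 mm, which is my estimate of the V seat. It looked upright in the last picture, taken before the touch-up.
- **Jaw pressure:** the resting push on the spoke rose from 4.9 N (turning freely) to 8.3 N. I estimate 17–25 N on the bottle. It could be a little lower, because the first reading after tightening (8.3, then 7.8 N) levelled off instead of climbing.
- **Release:** the tool's contact force was about 0 when I handed in.

**What went wrong on the way**
- I lifted the bottle too little, so it probably caught on top of the stop and swung about 18° in the grip. I put this right by tilting the tool.
- My first pass at the handle went over the spokes without turning it, because the solid part of the fingers begins about 23 mm behind the tip point. A gentle probe pressed on a spoke from above with about 9 N, and working lower fixed it.
- Camera estimates of the cap's position disagreed by 3–6 mm.
- I did not re-measure the brush, marker and spray head at the end. The arm felt no contact near them.

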